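Tip the carton into the storage tray

ROBOT

A 6-joint arm with a two-finger parallel gripper is mounted at the origin on a cart in front of the work surface, level with it; the furniture and walls round the work are solid. World frame = base frame: x ahead of the robot, y to its left, z up, the work surface at z = 0. Lengths are in m, angles in rad, forces in N, time in s.
With the tool pointing down it reaches from about 0.35 to 0.925 m from the base axis. Payload 6.4 kg.
Tool frame: the origin (TCP) lies midway between the tips of the shut fingers; the grasp point (between the pads) lies 19 mm behind it; z points along the fingers, y is the line along which they close (so a half turn about z gives the same grasp; the last joint's range is limited). The gripper opens to 94 mm and grips with 3 to 60 N. Pads are 16 mm wide; open, the fingers measure 119 mm over their backs; the gripper's body (75 mm by 177 mm) begins 78 mm behind the grasp point.
Start: joints at [1.012, 0.245, 1.558, -0, 1.339, -0.174], TCP at [0.244, 0.602, 0.205] pointing down, gripper open.
Joint ranges: [-3.13, 3.13], [-1.02, 2.26], [0.13, 2.54], [-0.95, 4.09], [0.21, 2.88], [-2.74, 2.74]. Speed limits (rad/s): [2.57, 2.57, 3.14, 3.14, 3.14, 3.14].

INTERFACE

Orientations are given as a unit quaternion [w, x, y, z].
In Python, from plant import manip gives the robot as it stands. The module is installed in compiled form; this text tells all that it offers.
- The arm moves only by the shell command python3 -m jog 'ROWS'. ROWS is JSON, one flat list of numbers, 7 for each row, row after row: the shift along the tool's x, y, z in units of 0.025 m (1.0 is 0.025 m), then the turn, a rotation vector about the tool's x, y, z in units of 0.08 rad (1.0 is 0.08 rad), then the gripper's target within -1 to 1 (shut at 1, half-way at 0, fully open at -1). A call has 1 to 5 rows; each row shifts and turns the commanded pose from where the row before left it, along the tool's axes as they then stand; what a row does not reach is not made up. A row lasts 1/12 s, in which the tool goes at most 41.7 mm and 7.16 degrees, less where a joint would pass 70% of its speed; a pose out of reach is approached as far as the arm can. A call with a number of a shift or a turn outside -1 to 1 is refused whole. A call with a gripper value outside its range is refused whole. The fingers move at their own pace and stop on an object; the grip force is fixed at half the most. Time passes only in rows, so rows that do not move let the fingers close. It gives the time, the measured TCP pose, the force, the opening and the grip force at its end, in the units of the state.
- manip.read_state(): the state, without advancing time (a new reading comes with each control period).
- manip.grab_frame(name): name is "scene" or "top" or "wrist"; returns a dict with "color" (480x640x3 uint8, red, green, blue), "vfov" (degrees; the focal length in pixels is half the picture's height over the tangent of half this angle, whatever the lens; pixels are square), "cx", "cy" (the principal point, pixels), "D" ([k1, k2, p1, p2, k3] as OpenCV has them; the pictures are not rectified), "rvec" (rotation vector, rad) and "tvec" (3), from world to camera coordinates, as OpenCV has them. Camera axes: x right, y down, z forward; pixel columns grow to the right and rows downward; lengths in m; the calibration is good to about 2 mm. A picture is of the moment at which its call begins. There is no depth.
- manip.hand_in(): hands the job in; it is judged then, once.
Trained networks look in the newest picture that a camera, given by its name, has taken for a name from the list of things; names that differ only in an ending like _2 or _b are one class to them, and where a whole thing is asked for, a point or a joint stands for the part that bears it (a point fixed in the world has none). Each returns a list of dicts, best first, with "score" (0 to 1); they miss things now and then, are a little off and sometimes report something else, mostly with a low value. They report only what shows in the picture. A call takes as long as a camera call. They do not tell look-alikes from the thing itself.
- manip.boxes_of(camera, label): "pixel" ([column, row] in pixels, amid what is visible of it).
- manip.place_of(camera, label): "pixel" ([column, row] in pixels: a listed point, or the origin of a listed thing).
The state is a dict: "time": time; "joints": joint angles; "joint_velocities": joint speeds; "effort": joint torques, N m; "tool_pos": TCP position; "tool_rot": TCP orientation; "wrist_force": force on the tool from outside, world axes, zero at the start; "wrist_torque": the same for the moment, N m; "gripper_width": finger opening in m; "grip_force": force on a finger pad.
Only numpy, scipy, OpenCV 4.12 (cv2) and the standard library are available. Lean on these libraries where they do the work, as an engineer would, in place of code of your own. Each camera call takes 0.05 s, during which the arm holds its last target. There are 200 camera calls.

TASK

Put the tall carton away lying down in the low wooden tray. First take the tin out of the tray and stand it upright on the round cork mat, wholly on it; then push the carton's top so that it tips over the tray's open front edge onto its back, and push it along the tray until its top end is fully home against the tray's back wall, lying flat between the side walls. Leave the other things on the worktop where they are, and do not knock the tin over.

Things in the scene. Friction and masses are not known exactly. Their poses are not given: they have to be found in the camera images.
- tray: Low light-wood tray, fixed. Origin: on the worktop under the centre of its floor. x points from open front to back wall (roughly to the robot's left), z up. Floor 195 (x) by 164 mm (y), top at z 16 mm; the front (x -97.5 mm) has no wall, only this 16 mm step. Side walls (inner faces at y +-82 mm) and back wall (inner face at x +97.5 mm) are 8 mm thick and reach z 30 mm.
- carton: Closed rigid carton with a green band, 90 mm deep (x), 120 wide (y), 180 tall (z), 0.25 to 0.5 kg; too thick to grasp. Origin: centre of its underside. It stands on the worktop outside the tray's front, 5 to 15 mm from the step, which blocks its bottom edge; its back (+x face) faces the tray, x within 0.05 rad of the tray's x. Lain on its back, its z points along the tray's x.
- carton_top (a point): Centre of the carton's top face, 180 mm above the origin of the carton along its z.
- tin: Food tin, upright cylinder 58 mm across and 72 mm high, 0.18 kg, with a silver ring-edge lid; starts standing on the tray's floor, in its back half. Origin: centre of its underside, z up.
- mat: Round cork mat, 120 mm across and 6 mm thick, fixed on the worktop to the robot's right. Origin: centre of its underside.
- mug: Bystander: white spotted mug, 93 mm high, at the back of the worktop. Origin: underside.
- jar: Bystander: glass jar of white powder with a dark lid, 67 mm across, 110 mm high, at the back. Origin: underside.
- can: Bystander: slim drinks can, 53 mm across, 134 mm high, at the back right. Origin: underside.
- pot: Bystander: flat round cream pot, 90 mm across, 32 mm high, at the back right. Origin: underside.
- spice: Bystander: spice jar with a black lid, 40 mm across, 105 mm high, at the back. Origin: underside.
Things that resemble listed ones, but are neither listed nor needed, are in the scene too. There is more than one size of the mat; the job needs the larger. What is shaped like the tin but turquoise is not meant.

How it is judged:
By the outcome, as a careful person would: the job done as asked, in the order asked, and still so for the second after the job is handed in, with the robot touching nothing.
It also fails if it takes over 70 s, if anything falls off the work surface, if the arm or the gripper's body presses on something with over 40 N, if the wrist force passes 120 N, or if a joint passes its speed limit or range.

## Working session

There is one attempt and no reset: what is moved stays moved. The work goes in short steps, Python scripts to look and compute and a shell command to move; the robot and the scene stay as the last step left them, time stands still between calls to the robot, and variables do not carry over. Pictures are saved under pics/ and viewed, at most 10 in all, crops included, and the job is handed in when it is done.

```bash
mkdir -p pics
cat > h.py <<'E'
import numpy as np, cv2
from plant import manip
from scipy.spatial.transform import Rotation as R
def cam(f):
    h,w=f["color"].shape[:2]; F=h/2/np.tan(np.radians(f["vfov"])/2)
    return np.array([[F,0,f["cx"]],[0,F,f["cy"]],[0,0,1.]]),np.array(f["D"],float),np.array(f["rvec"],float),np.array(f["tvec"],float)
def w(f,px,z):
    K,D,r,t=cam(f); n=cv2.undistortPoints(np.array([[px]],float),K,D)[0,0]
    M=cv2.Rodrigues(r)[0]; c=-M.T@t; d=M.T@np.array([n[0],n[1],1]); return c+d*(z-c[2])/d[2]
def proj(f,P):
    K,D,r,t=cam(f); return cv2.projectPoints(np.array(P,float).reshape(-1,1,3),r,t,K,D)[0].reshape(-1,2)
def save(n,im): cv2.imwrite("pics/"+n+".png",im[:,:,::-1])
E
python3 - <<'E'
from h import *
fs={c:manip.grab_frame(c) for c in("scene","top")}
for c,f in fs.items():
    save(c+"0",f["color"])
    for l in("tray","carton","carton_top","tin","mat","mug","jar","can","pot","spice"):
        z=.18 if l=="carton_top" else .016 if l=="tin" else 0
        print(c,l,[(np.round(d["pixel"]).tolist(),round(d["score"],2),np.round(w(f,d["pixel"],z)[:2],3).tolist()) for d in manip.place_of(c,l)[:4]])
s=manip.read_state();print(s["tool_pos"],s["tool_rot"],s["time"],R.from_quat(np.roll(s["tool_rot"],-1)).as_matrix().round(2))
E
```

```text
scene tray [([242.0, 306.0], 0.95, [0.458, 0.138])]
scene carton [([304.0, 320.0], 0.67, [0.464, -0.002])]
scene carton_top [([310.0, 275.0], 0.89, [0.46, -0.016])]
scene tin [([310.0, 273.0], 0.67, [0.576, 0.021]), ([177.0, 265.0], 0.62, [0.506, 0.313]), ([235.0, 298.0], 0.56, [0.465, 0.155])]
scene mat [([351.0, 374.0], 0.92, [0.372, -0.128]), ([423.0, 375.0], 0.84, [0.413, -0.269])]
scene mug [([305.0, 220.0], 0.95, [0.73, 0.082])]
scene jar [([365.0, 233.0], 0.64, [0.736, -0.067])]
scene can [([420.0, 250.0], 0.7, [0.722, -0.202])]
scene pot [([470.0, 262.0], 0.6, [0.724, -0.319])]
scene spice [([394.0, 223.0], 0.77, [0.786, -0.125])]
top tray [([261.0, 298.0], 0.91, [0.452, 0.137])]
top carton []
top carton_top [([322.0, 288.0], 0.79, [0.462, -0.001])]
top tin [([248.0, 290.0], 0.93, [0.467, 0.163]), ([174.0, 267.0], 0.85, [0.518, 0.327])]
top mat [([381.0, 333.0], 0.66, [0.378, -0.12]), ([450.0, 321.0], 0.58, [0.404, -0.266])]
top mug [([289.0, 175.0], 0.66, [0.725, 0.081]), ([250.0, 292.0], 0.37, [0.465, 0.162])]
top jar [([356.0, 168.0], 0.65, [0.74, -0.07])]
top can [([289.0, 180.0], 0.71, [0.714, 0.08])]
top pot [([462.0, 174.0], 0.65, [0.725, -0.304])]
top spice [([260.0, 298.0], 0.44, [0.452, 0.141])]
[0.24399802 0.602492   0.20548099] [4.08118581e-06 1.91221142e-01 9.81546980e-01 1.77330370e-05] 1.1 [[-0.93  0.38  0.  ]
 [ 0.38  0.93  0.  ]
 [-0.    0.   -1.  ]]
```

View pics/scene0.png

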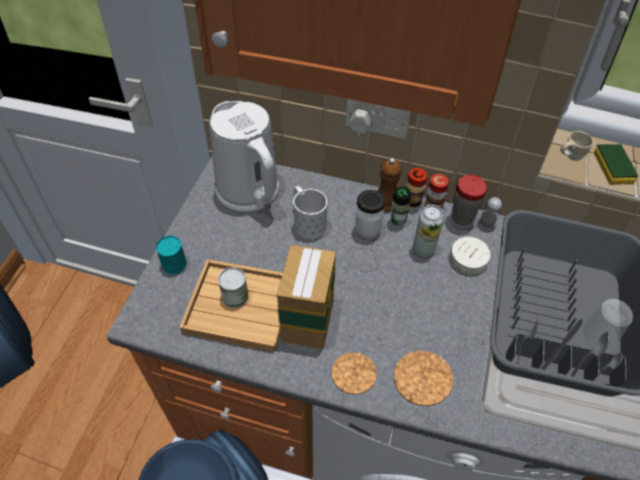

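View pics/top0.png

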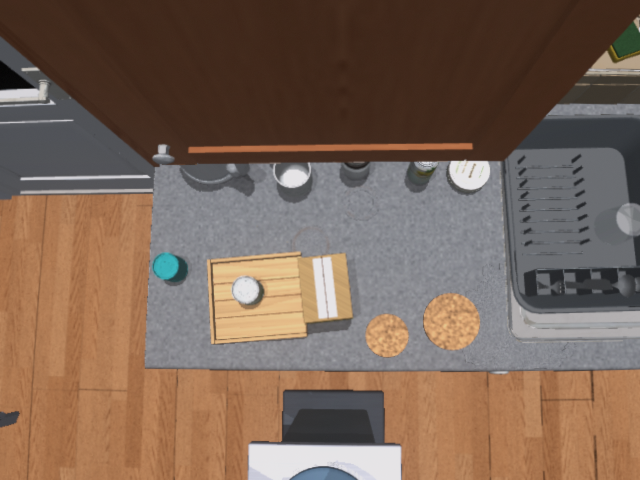

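The scene picture shows the silver tin at (233,288) in the tray and the turquoise look-alike at (172,255). The carton is at (305,295). The small mat is at (354,373) and the larger at (423,377). In the top picture the tin is at (246,290), the mats are at (387,335) and (452,321), and the carton top is at (325,288). The tin candidates are the silver one and the turquoise one, so I take the silver one standing in the tray. For the mat I take the right-hand, larger one. One enlarged crop will confirm both.

Run:
```python
from h import *
f=manip.grab_frame("top"); im=f["color"]
hsv=cv2.cvtColor(im,cv2.COLOR_RGB2HSV)
m=cv2.inRange(hsv,(5,90,90),(20,255,255)); m[:, :358]=0; m[:290]=0; m[362:]=0; m[:,500:]=0
m=cv2.morphologyEx(m,cv2.MORPH_CLOSE,np.ones((7,7)))
for c in cv2.findContours(m,0,2)[0]:
    if cv2.contourArea(c)>300:
        W=np.array([w(f,p[0].tolist(),.006)[:2] for p in c]).astype(np.float32); print("mat",cv2.minEnclosingCircle(W), cv2.fitEllipse(W))
c=cv2.resize(im[240:365,150:500],None,fx=2.28,fy=2.28,interpolation=cv2.INTER_CUBIC)
for i in range(0,350,25): cv2.putText(c,str(150+i),(int(i*2.28),8),0,.3,(255,255,0)); 
c=cv2.resize(im[240:365,195:365],None,fx=4.7,fy=4.7,interpolation=cv2.INTER_CUBIC)
m2=cv2.resize(im[285:365,360:500],None,fx=0.0+4,fy=4)
out=np.zeros((587,799,3),np.uint8)
out[:c.shape[0],:799]=c[:587,:799]; save("crop1",out)
save("crop2",cv2.resize(im[240:365,150:500],None,fx=2.28,fy=2.28))
```

```text
mat ((0.37444788217544556, -0.13100861012935638), 0.044800546020269394) ((0.3743550777435303, -0.13082177937030792), (0.0873282328248024, 0.08786416053771973), 76.478759765625)
mat ((0.4038469195365906, -0.26692476868629456), 0.059288281947374344) ((0.40380385518074036, -0.2666867971420288), (0.11641091108322144, 0.11663736402988434), 136.73635864257812)
```

View pics/crop1.png

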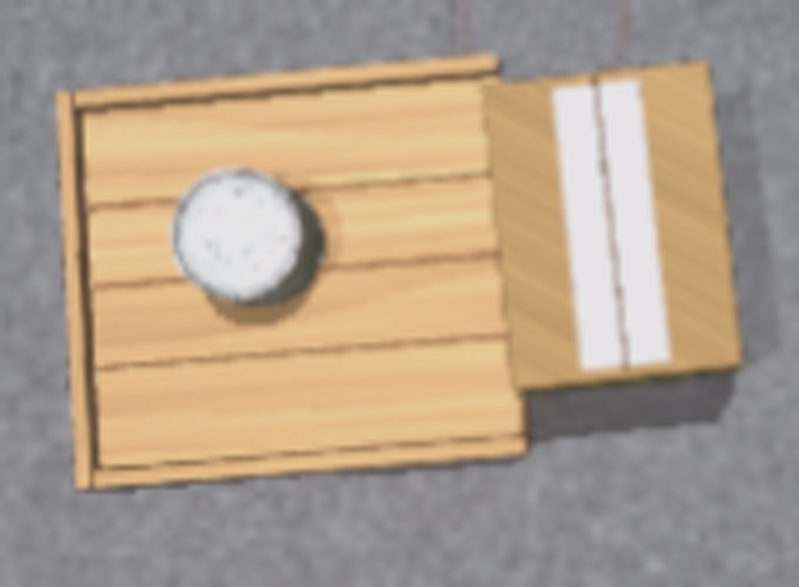

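View pics/crop2.png

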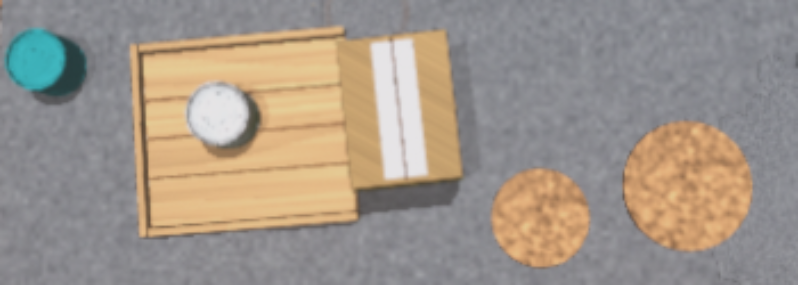

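The crop confirms the silver tin on the tray floor at about (245,290), and the 117 mm mat on the right at (452,321) as the larger one. Next I compute poses from the corner pixels.

Run:
```python
from h import *
f=manip.grab_frame("top")
P=lambda L,z:np.array([w(f,(195+a/4.7-.4,240+b/4.7-.4),z)[:2] for a,b in L])
T=P([(57,92),(497,56),(78,490),(527,452)],.03)
C=P([(483,85),(708,63),(741,365),(518,388)],.18)
print("tray",T.round(3).tolist(),T.mean(0))
m=T.mean(0);b=(T[0]+T[2])/2;fr=(T[1]+T[3])/2;d=(b-fr);L=np.linalg.norm(d);u=d/L
print("len",L,"wid",np.linalg.norm(T[0]-T[2]),"yaw",np.arctan2(u[1],u[0]),"front",fr)
print("tray origin", fr+u*.0975)
cb=(C[0]+C[3])/2;cf=(C[1]+C[2])/2;dc=cb-cf
print("carton",C.mean(0),np.linalg.norm(dc),np.linalg.norm(C[0]-C[3]),"yaw",np.arctan2(dc[1],dc[0]))
e=C.mean(0)-fr; v=np.array([-u[1],u[0]]); print("carton in tray", e@u-.0975,e@v)
print("tin",P([(237,235)],.088))
s=manip.grab_frame("scene")
d=manip.place_of("scene","carton_top")[0]["pixel"];print(w(s,d,.18))
```

```text
tray [[0.533, 0.252], [0.549, 0.051], [0.354, 0.237], [0.373, 0.036]] [0.45240915 0.1439286 ]
len 0.20188231931189993 wid 0.17955923511276128 yaw 1.6565088250401703 front [0.46105048 0.043358  ]
tray origin [0.45270374 0.14050007]
carton [ 0.46291655 -0.00720468] 0.0876092663837389 0.11877582143738595 yaw 1.6709809455611957
carton in tray -0.14803681374839864 0.002469324990824129
tin [[0.46447143 0.15686138]]
[ 0.46007564 -0.01378186  0.18      ]
```

```bash
cat >> h.py <<'E'
def go(x,y,z,yaw=None):
    s=manip.read_state(); M=R.from_quat(np.roll(s["tool_rot"],-1)).as_matrix()
    d=M.T@(np.array([x,y,z])-s["tool_pos"])/.025
    a=np.arctan2(M[1,0],M[0,0]); print("t",s["time"],"pos",s["tool_pos"].round(4),"units",d.round(2),"xaxis",round(a,4),"tilt",M[:2,2].round(3),"turn_z units", None if yaw is None else round((a-yaw)/.08,2),"F",np.round(s["wrist_force"],1),"w",round(s["gripper_width"],4))
E
python3 -m jog '[0,0,0,0,0,1,-1, 0,0,0,0,0,1,-1, 0,0,0,0,0,1,-1, 0,0,0,0,0,1,-1, 0,0,0,0,0,1,-1]' | tail -c 400
python3 -m jog '[0,0,0,0,0,1,-1, 0,0,0,0,0,1,-1, 0,0,0,0,0,1,-1, 0,0,0,0,0,1,-1, 0,0,0,0,0,1,-1]' >/dev/null
python3 -m jog '[0,0,0,0,0,1,-1, 0,0,0,0,0,1,-1, 0,0,0,0,0,1,-1, 0,0,0,0,0,0.76,-1, 0,0,0,0,0,0,-1]' >/dev/null
python3 -c "from h import *;go(.465,.157,.205,1.657)"
```

```text
time: 1.72
tool_pos: [0.244, 0.6025, 0.2055]
tool_rot: [0.0, 0.384, 0.923, -0.0]
wrist_force: [0.9, -0.4, 0.6]
gripper_width: 0.094
grip_force: 0.0
t 2.55 pos [0.244  0.6025 0.2055] units [-18.5    7.31   0.02] xaxis 1.655 tilt [ 0. -0.] turn_z units -0.03 F [ 0.6  0.5 -0.2] w 0.0941
```

```bash
A='[-0.97,0.38,0,0,0,0,-1, -0.97,0.38,0,0,0,0,-1, -0.97,0.38,0,0,0,0,-1, -0.97,0.38,0,0,0,0,-1, -0.97,0.38,0,0,0,0,-1]'; unset A
python3 -m jog '[-0.97,0.38,0,0,0,0,-1, -0.97,0.38,0,0,0,0,-1, -0.97,0.38,0,0,0,0,-1, -0.97,0.38,0,0,0,0,-1, -0.97,0.38,0,0,0,0,-1]' >/dev/null
python3 -m jog '[-0.97,0.38,0,0,0,0,-1, -0.97,0.38,0,0,0,0,-1, -0.97,0.38,0,0,0,0,-1, -0.97,0.38,0,0,0,0,-1, -0.97,0.38,0,0,0,0,-1]' >/dev/null
python3 -m jog '[-0.97,0.38,0,0,0,0,-1, -0.97,0.38,0,0,0,0,-1, -0.97,0.38,0,0,0,0,-1, -0.97,0.38,0,0,0,0,-1, -0.97,0.38,0,0,0,0,-1]' >/dev/null
python3 -m jog '[-0.97,0.38,0,0,0,0,-1, -0.97,0.38,0,0,0,0,-1, -0.97,0.38,0,0,0,0,-1, -0.97,0.38,0,0,0,0,-1, 0,0,0,0,0,0,-1]' >/dev/null
python3 - <<'E'
from h import *
go(.465,.157,.05,1.657)
f=manip.grab_frame("wrist"); save("w1",f["color"])
for l,z in(("tin",.016),):
    print([(np.round(d["pixel"]),round(d["score"],2),w(f,d["pixel"],z).round(4)) for d in manip.place_of("wrist",l)])
g=cv2.cvtColor(f["color"],6); print(proj(f,[[.465,.157,.088],[.465,.157,.016]]))
E
```

```text
t 4.2167 pos [0.4646 0.1558 0.2058] units [0.05 0.01 6.23] xaxis 1.6534 tilt [ 0.001 -0.001] turn_z units -0.04 F [ 0.7 -0.2 -0.7] w 0.0942
[(array([329., 216.]), 0.73, array([0.4718, 0.1579, 0.016 ])), (array([393.,  41.]), 0.7, array([0.5152, 0.3249, 0.016 ]))]
[[322.31068789 234.41397669]
 [322.36766354 215.79890028]]
```

View pics/w1.png

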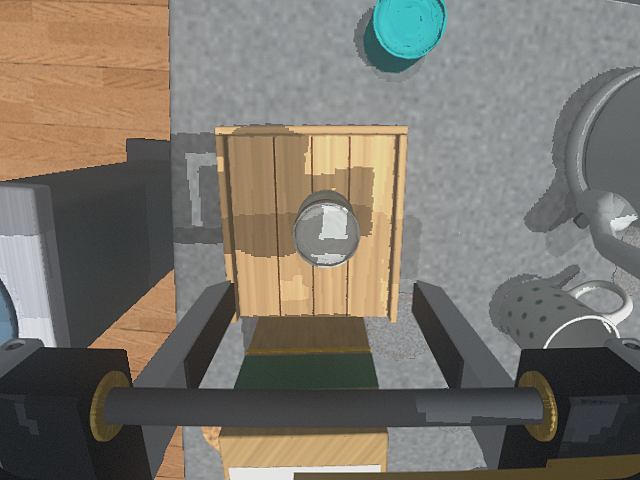

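The wrist picture shows the silver tin's lid at (326,232), between the fingers and about 3 mm to +x of my estimate. Descending and gripping.

```bash
python3 -m jog '[0.05,0.15,0.8,0,0,0,-1, 0,0,0.9,0,0,0,-1, 0,0,0.9,0,0,0,-1, 0,0,0.9,0,0,0,-1, 0,0,0.8,0,0,0,-1]' >/dev/null
python3 -m jog '[0,0,0.7,0,0,0,-1, 0,0,0.7,0,0,0,-1, 0,0,0.5,0,0,0,-1, 0,0,0,0,0,0,1, 0,0,0,0,0,0,1]'
python3 -m jog '[0,0,0,0,0,0,1, 0,0,0,0,0,0,1, 0,0,0,0,0,0,1, 0,0,0,0,0,0,1, 0,0,0,0,0,0,1]'
```

```text
time: 5.15
tool_pos: [0.4659, 0.1612, 0.0502]
tool_rot: [-0.001, 0.676, 0.737, -0.0]
wrist_force: [-0.1, 0.4, 1.4]
gripper_width: 0.0839
grip_force: 0.0
time: 5.57
tool_pos: [0.4672, 0.1604, 0.0513]
tool_rot: [0.0, 0.676, 0.737, 0.0]
wrist_force: [-1.2, 0.6, 2.9]
gripper_width: 0.057
grip_force: 30.0
```

```bash
python3 -m jog '[0,0,-0.5,0,0,0,1, 0,0,-0.8,0,0,0,1, 0,0,-0.9,0,0,0,1, 0,0,-0.9,0,0,0,1, 0,0,-0.9,0,0,0,1]' >/dev/null
python3 -m jog '[0,0,-0.9,0,0,0,1, 0,0,-0.9,0,0,0,1, 0,0,-0.9,0,0,0,1, 0,0,-0.9,0,0,0,1, 0,0,-0.9,0,0,0,1]'
python3 -m jog '[-0.5,-0.12,0,0,0,0,1, -0.8,-0.19,0,0,0,0,1, -0.9,-0.21,0,0,0,0,1, -0.9,-0.21,0,0,0,0,1, -0.9,-0.21,0,0,0,0,1]' >/dev/null
python3 -m jog '[-0.9,-0.21,0,0,0,0,1, -0.9,-0.21,0,0,0,0,1, -0.9,-0.21,0,0,0,0,1, -0.9,-0.21,0,0,0,0,1, -0.9,-0.21,0,0,0,0,1]' >/dev/null
python3 -m jog '[-0.9,-0.21,0,0,0,0,1, -0.9,-0.21,0,0,0,0,1, -0.9,-0.21,0,0,0,0,1, -0.9,-0.21,0,0,0,0,1, -0.9,-0.21,0,0,0,0,1]' >/dev/null
python3 -m jog '[-0.9,-0.21,0,0,0,0,1, -0.9,-0.21,0,0,0,0,1, -0.9,-0.21,0,0,0,0,1, -0.6,-0.14,0,0,0,0,1, 0,0,0,0,0,0,1]'
python3 -c "
from h import *
go(.404,-.264,.042,1.657)
f=manip.grab_frame('wrist'); print([(d['pixel'],d['score'],w(f,d['pixel'],.006)) for d in manip.place_of('wrist','mat')])"
```

```text
time: 6.4
tool_pos: [0.4662, 0.1602, 0.2636]
tool_rot: [-0.0, 0.676, 0.737, -0.0]
wrist_force: [-0.4, 0.4, -1.1]
gripper_width: 0.0571
grip_force: 30.0
time: 8.07
tool_pos: [0.4056, -0.2559, 0.2624]
tool_rot: [-0.0, 0.678, 0.735, -0.0]
wrist_force: [-0.9, 0.2, -1.5]
gripper_width: 0.057
grip_force: 30.0
t 8.0667 pos [ 0.4056 -0.2559  0.2624] units [-0.32 -0.08  8.82] xaxis 1.6527 tilt [-0.001  0.   ] turn_z units -0.05 F [-0.9  0.2 -1.5] w 0.057
[([319.9, 216.3], 0.89, array([ 0.40368867, -0.26986203,  0.006     ])), ([304.4, 94.6], 0.8, array([ 0.37560389, -0.13398809,  0.006     ]))]
```

```bash
python3 -m jog '[-0.36,-0.08,0.6,0,0,0,1, 0,0,0.9,0,0,0,1, 0,0,0.9,0,0,0,1, 0,0,0.9,0,0,0,1, 0,0,0.9,0,0,0,1]' >/dev/null
python3 -m jog '[0,0,0.9,0,0,0,1, 0,0,0.9,0,0,0,1, 0,0,0.8,0,0,0,1, 0,0,0.6,0,0,0,1, 0,0,0.4,0,0,0,1]' >/dev/null
python3 -m jog '[0,0,0.3,0,0,0,1, 0,0,0.2,0,0,0,1, 0,0,0.2,0,0,0,1, 0,0,0.1,0,0,0,1, 0,0,0,0,0,0,1]'
python3 -c "from h import *;go(.404,-.264,.042,1.657)"
```

```text
time: 9.42
tool_pos: [0.4053, -0.263, 0.048]
tool_rot: [0.0, 0.676, 0.737, 0.0]
wrist_force: [-0.0, 0.1, -1.7]
gripper_width: 0.0569
grip_force: 30.0
t 9.4167 pos [ 0.4053 -0.263   0.048 ] units [-0.04 -0.06  0.24] xaxis 1.6561 tilt [ 0. -0.] turn_z units -0.01 F [-0.   0.1 -1.7] w 0.0569
```

```bash
python3 -m jog '[0,0,0.08,0,0,0,1, 0,0,0.08,0,0,0,1, 0,0,0,0,0,0,1]'
python3 -m jog '[0,0,0.06,0,0,0,1, 0,0,0.04,0,0,0,1, 0,0,0,0,0,0,1]'
```

```text
time: 9.67
tool_pos: [0.4052, -0.263, 0.0439]
tool_rot: [0.0, 0.676, 0.737, -0.0]
wrist_force: [0.0, 0.5, -1.4]
gripper_width: 0.0568
grip_force: 30.0
time: 9.92
tool_pos: [0.4052, -0.2629, 0.0414]
tool_rot: [-0.0, 0.676, 0.737, 0.0]
wrist_force: [-0.5, -0.2, -1.9]
gripper_width: 0.0571
grip_force: 30.0
```

```bash
python3 -m jog '[0,0,0.06,0,0,0,1, 0,0,0,0,0,0,1]' | egrep 'pos|force'
python3 -m jog '[0,0,0.06,0,0,0,1, 0,0,0,0,0,0,1]' | egrep 'pos|force'
```

```text
tool_pos: [0.4053, -0.2631, 0.0413]
wrist_force: [-4.2, 3.9, 11.2]
grip_force: 30.0
tool_pos: [0.4054, -0.2632, 0.0413]
wrist_force: [-9.5, 7.4, 22.1]
grip_force: 30.0
```

Contact. I'll ease back up, release and retreat, then look.

```bash
python3 -m jog '[0,0,-0.08,0,0,0,1, 0,0,0,0,0,0,-1, 0,0,0,0,0,0,-1, 0,0,0,0,0,0,-1, 0,0,0,0,0,0,-1]'| egrep 'pos|force|width'
python3 -m jog '[0,0,0,0,0,0,-1, 0,0,0,0,0,0,-1, 0,0,-0.3,0,0,0,-1, 0,0,-0.6,0,0,0,-1, 0,0,-0.9,0,0,0,-1]'| egrep 'pos|force|width'
python3 -m jog '[0,0,-0.9,0,0,0,-1, 0,0,-0.9,0,0,0,-1, 0,0,-0.9,0,0,0,-1, 0,0,-0.9,0,0,0,-1, 0,0,0,0,0,0,-1]'
python3 - <<'E'
from h import *
f=manip.grab_frame("wrist"); save("w2",f["color"])
for l in("tin","mat"): print(l,[(np.round(d["pixel"]),round(d["score"],2),w(f,d["pixel"],.006).round(4)) for d in manip.place_of("wrist",l)])
E
```

```text
tool_pos: [0.4052, -0.2629, 0.0403]
wrist_force: [-0.4, -0.1, 0.2]
gripper_width: 0.0804
grip_force: 0.0
tool_pos: [0.4041, -0.2618, 0.0846]
wrist_force: [0.4, -0.6, 0.0]
gripper_width: 0.0942
grip_force: 0.0
time: 11.5
tool_pos: [0.4074, -0.2651, 0.1809]
tool_rot: [0.005, 0.676, 0.737, -0.0]
wrist_force: [-0.0, -0.4, 1.2]
gripper_width: 0.094
grip_force: 0.0
tin [(array([325., 220.]), 0.75, array([ 0.4111, -0.2658,  0.006 ]))]
mat [(array([301.,  72.]), 0.81, array([ 0.3783, -0.1338,  0.006 ]))]
```

View pics/w2.png

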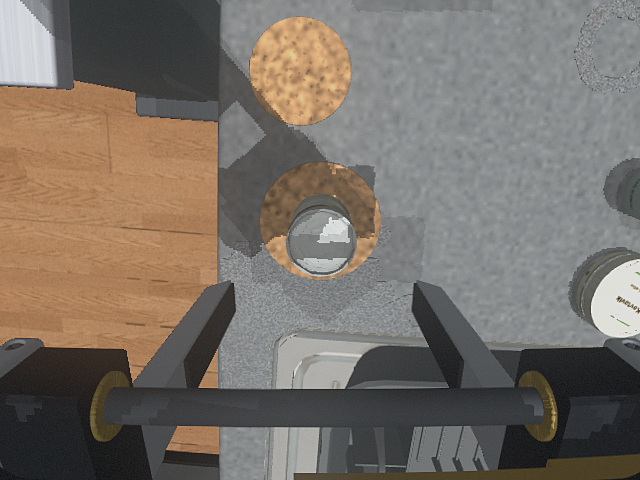

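The picture shows the tin standing upright at (322,240), wholly on the larger mat centred at (320,221). Next I go behind the carton's front with the fingers half open.

```bash
python3 -m jog '[0.7,0.3,0,0,0,0,0, 0.9,0.4,0,0,0,0,0, 0.9,0.4,0,0,0,0,0, 0.9,0.4,0,0,0,0,0, 0.9,0.4,0,0,0,0,0]' >/dev/null
python3 -m jog '[0.9,0.4,0.3,0,0,0,0, 0.9,0.4,0.3,0,0,0,0, 0.7,0.3,0.3,0,0,0,0, 0.3,0.1,0.3,0,0,0,0, 0,0,0,0,0,0,0]'
python3 -c "from h import *;go(.469,-.082,.15,1.66)"
```

```text
time: 12.48
tool_pos: [0.4655, -0.0776, 0.1423]
tool_rot: [-0.003, 0.675, 0.737, -0.001]
wrist_force: [-0.7, -0.1, -0.4]
gripper_width: 0.0468
grip_force: 0.0
t 12.4833 pos [ 0.4655 -0.0776  0.1423] units [-0.19  0.12 -0.31] xaxis 1.6584 tilt [-0.005  0.002] turn_z units -0.02 F [-0.7 -0.1 -0.4] w 0.0468
```

```bash
python3 -m jog '[0.2,0.05,-0.3,0,0,0,0, 0.3,0,0,0,0,0,0, 0.3,0,0,0,0,0,0, 0.3,0,0,0,0,0,0]'| egrep 'pos|force'
python3 -m jog '[0.3,0,0,0,0,0,0, 0.3,0,0,0,0,0,0, 0.3,0,0,0,0,0,0]'| egrep 'pos|force'
python3 -c "
from h import *
go(.469,-.082,.15,1.66)
f=manip.grab_frame('scene'); save('s3',f['color'][180:400,140:480])"
```

```text
tool_pos: [0.4666, -0.0523, 0.1539]
wrist_force: [1.2, -1.6, 1.7]
grip_force: 0.6
tool_pos: [0.4643, -0.0289, 0.1531]
wrist_force: [0.7, -0.7, 1.3]
grip_force: 0.4
t 13.0667 pos [ 0.4643 -0.0289  0.1531] units [-2.13  0.01  0.13] xaxis 1.6559 tilt [ 0. -0.] turn_z units -0.05 F [ 0.7 -0.7  1.3] w 0.0472
```

View pics/s3.png

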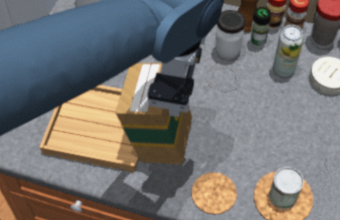

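The crop shows the carton (160,125) leaning toward the tray and the tin still upright on the larger mat at (285,188). I keep pushing.

```bash
python3 -m jog '[0.3,0,0,0,0,0,0, 0.3,0,0,0,0,0,0, 0.3,0,0,0,0,0,0]'| egrep 'pos|force'
python3 -m jog '[0.3,0,0,0,0,0,0, 0.3,0,0,0,0,0,0, 0.2,0,0,0,0,0,0]'| egrep 'pos|force'
python3 -m jog '[0.2,0,0,0,0,0,0, 0.2,0,0,0,0,0,0, 0.2,0,0,0,0,0,0, 0,0,0,0,0,0,0]'| egrep 'pos|force'
python3 -c "
from h import *
f=manip.grab_frame('scene'); save('s4',f['color'][180:400,140:480]);
print([(d['pixel'],d['score']) for d in manip.place_of('scene','carton_top')])"
```

```text
tool_pos: [0.4624, -0.0064, 0.153]
wrist_force: [-0.6, -0.2, 1.3]
grip_force: 0.4
tool_pos: [0.4604, 0.0139, 0.1527]
wrist_force: [-0.2, -0.6, 0.3]
grip_force: 0.0
tool_pos: [0.4592, 0.0285, 0.1528]
wrist_force: [0.2, -0.8, -0.4]
grip_force: 0.0
[]
```

View pics/s4.png

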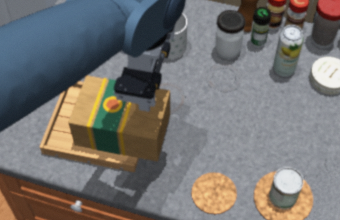

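The picture shows the carton fallen onto its back in the tray, at about (120,117) in the crop. I retreat, lower behind its underside and push it home.

```bash
python3 -m jog '[-0.6,0,0,0,0,0,0, -0.9,0,0,0,0,0,0, -0.9,0,0,0,0,0,0, -0.9,0,0,0,0,0,0, -0.6,0,0,0,0,0,0]'| egrep 'pos|force'
python3 -m jog '[0,0,0.6,0,0,0,0, 0,0,0.9,0,0,0,0, 0,0,0.9,0,0,0,0, 0,0,0.9,0,0,0,0, 0,0,0.7,0,0,0,0]'| egrep 'pos|force'
python3 -m jog '[0,0,0.3,0,0,0,0, 0,0,0,0,0,0,0]'| egrep 'pos|force'
python3 - <<'E'
from h import *
go(.4608,.0493,.048,1.657)
f=manip.grab_frame("top"); save("t5",cv2.resize(f["color"][240:365,195:365],None,fx=4.7,fy=4.7,interpolation=2)[:,:799])
E
```

```text
tool_pos: [0.4679, -0.0714, 0.1531]
wrist_force: [0.1, 0.3, 0.5]
grip_force: 0.0
tool_pos: [0.467, -0.0696, 0.0513]
wrist_force: [-0.1, -0.3, -0.4]
grip_force: 0.0
tool_pos: [0.4663, -0.0691, 0.0437]
wrist_force: [0.9, 0.7, -0.4]
grip_force: 0.0
t 15.05 pos [ 0.4663 -0.0691  0.0437] units [ 4.74  0.18 -0.16] xaxis 1.6556 tilt [-0.004  0.001] turn_z units -0.02 F [ 0.9  0.7 -0.4] w 0.0471
```

View pics/t5.png

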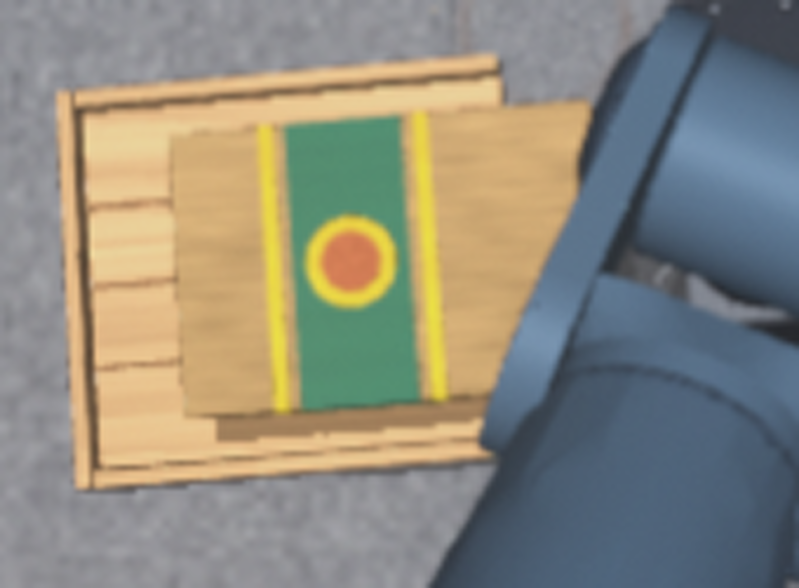

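The picture shows the carton flat and straight between the side walls, with its top end at x≈180 in the crop and about 40 mm to go to the wall at x≈90. I push slowly and watch the force.

```bash
python3 -m jog '[0.5,0.1,0,0,0,0,0, 0.5,0.08,0,0,0,0,0, 0.4,0,0,0,0,0,0, 0.4,0,0,0,0,0,0, 0.4,0,0,0,0,0,0]'| egrep 'pos|force'
python3 -m jog '[0.4,0,0,0,0,0,0, 0.3,0,0,0,0,0,0, 0.3,0,0,0,0,0,0, 0.3,0,0,0,0,0,0]'| egrep 'pos|force'
python3 -m jog '[0.3,0,0,0,0,0,0, 0.2,0,0,0,0,0,0, 0.2,0,0,0,0,0,0]'| egrep 'pos|force'
python3 -c "from h import *;go(.4608,.0493,.048,1.657)"
```

```text
tool_pos: [0.4681, -0.0137, 0.0464]
wrist_force: [0.3, 0.0, -0.6]
grip_force: 0.0
tool_pos: [0.4652, 0.0185, 0.0459]
wrist_force: [0.4, -2.2, 2.0]
grip_force: 1.3
tool_pos: [0.4632, 0.0361, 0.0455]
wrist_force: [0.7, -2.5, 1.7]
grip_force: 1.3
t 16.1 pos [0.4632 0.0361 0.0455] units [ 0.54 -0.05 -0.1 ] xaxis 1.6562 tilt [-0. -0.] turn_z units -0.01 F [ 0.7 -2.5  1.7] w 0.047
```

```bash
python3 -m jog '[0.15,0,0,0,0,0,0, 0.15,0,0,0,0,0,0, 0,0,0,0,0,0,0]'| egrep 'pos|force'
python3 -m jog '[0.1,0,0,0,0,0,0, 0.08,0,0,0,0,0,0, 0,0,0,0,0,0,0]'| egrep 'pos|force'
python3 -m jog '[0.06,0,0,0,0,0,0, 0,0,0,0,0,0,0]'| egrep 'pos|force'
```

```text
tool_pos: [0.4623, 0.0438, 0.0452]
wrist_force: [-0.5, 1.3, -0.6]
grip_force: 0.0
tool_pos: [0.4619, 0.0479, 0.0452]
wrist_force: [0.2, -0.3, 0.0]
grip_force: 0.0
tool_pos: [0.4621, 0.0481, 0.0455]
wrist_force: [-0.3, -6.2, 1.6]
grip_force: 3.1
```

```bash
python3 -m jog '[0.05,0,0,0,0,0,0, 0,0,0,0,0,0,0]'| egrep 'pos|force'
python3 -m jog '[0.05,0,0,0,0,0,0, 0,0,0,0,0,0,0]'| egrep 'pos|force'
```

```text
tool_pos: [0.4622, 0.0481, 0.0459]
wrist_force: [-2.2, -11.7, 2.8]
grip_force: 5.8
tool_pos: [0.4624, 0.0482, 0.0463]
wrist_force: [-2.7, -18.0, 5.9]
grip_force: 8.6
```

It is home: the force rises with no motion. Backing off and looking.

```bash
python3 -m jog '[-0.3,0,0,0,0,0,0, -0.6,0,0,0,0,0,0, -0.9,0,0,0,0,0,0, -0.9,0,0,0,0,0,0, -0.9,0,0,0,0,0,0]'| egrep 'pos|force'
python3 -m jog '[-0.5,0,-0.5,0,0,0,0, 0,0,-0.9,0,0,0,0, 0,0,-0.9,0,0,0,0, 0,0,-0.9,0,0,0,0, 0,0,-0.9,0,0,0,0]'| egrep 'pos|force'
python3 -m jog '[0,0,-0.9,0,0,0,0, 0,0,-0.9,0,0,0,0, 0,0,-0.5,0,0,0,0, 0,0,0,0,0,0,0, 0,0,0,0,0,0,0]'| egrep 'time|pos|force'
python3 - <<'E'
from h import *
f=manip.grab_frame("scene"); a=f["color"][170:410,150:480]
t=manip.grab_frame("top"); b=t["color"][240:365,195:365]
o=np.zeros((590,790,3),np.uint8); c=cv2.resize(a,(396,288));o[:288,:396]=c
c=cv2.resize(b,None,fx=2.3,fy=2.3);o[:c.shape[0],398:398+c.shape[1]]=c[:,:392]
g=manip.grab_frame("wrist")["color"];c=cv2.resize(g,(396,297));o[290:587,:396]=c
save("end",o)
for l in("mug","jar","can","pot","spice","tin"): print(l,[(np.round(d["pixel"]).tolist(),round(d["score"],2)) for d in manip.place_of("scene",l)[:2]])
E
```

```text
tool_pos: [0.4693, -0.0386, 0.0452]
wrist_force: [0.6, -0.3, -0.8]
grip_force: 0.0
tool_pos: [0.4702, -0.0504, 0.1486]
wrist_force: [-0.2, 0.0, -0.5]
grip_force: 0.0
time: 18.35
tool_pos: [0.4707, -0.0505, 0.2054]
wrist_force: [-0.8, -0.5, -0.0]
grip_force: 0.0
mug [([307.0, 220.0], 0.79)]
jar []
can [([420.0, 251.0], 0.83)]
pot [([469.0, 259.0], 0.85)]
spice [([395.0, 224.0], 0.87)]
tin [([421.0, 377.0], 0.72)]
```

View pics/end.png

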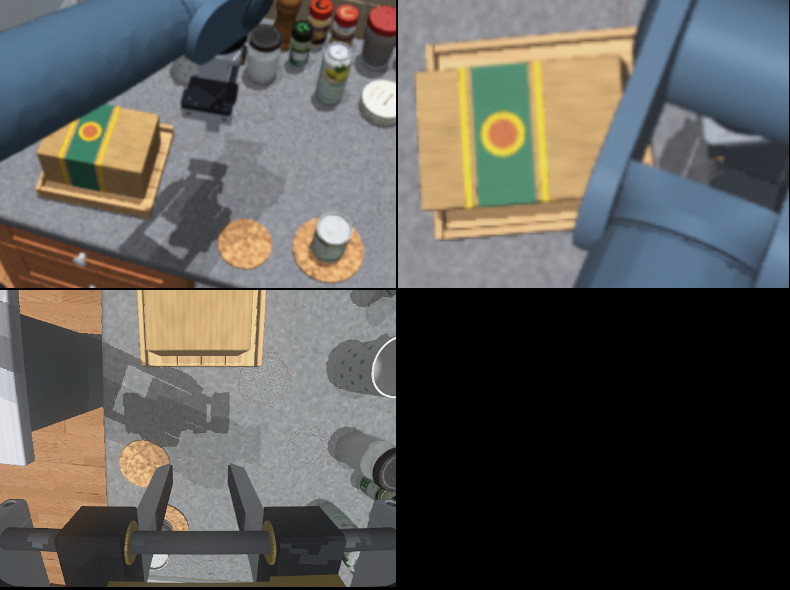

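The final picture shows the carton lying flat and home in the tray, its underside about 15 mm inside the front edge. The tin is upright on the larger mat and the other things have not moved.

```bash
python3 -c "
from plant import manip
print(manip.hand_in())"
```

```text
the job is handed in; nothing more can be done
None
```

Job handed in at about 18 s of the 70 s: the tin stands upright on the larger cork mat, and the carton lies flat on its back, pushed home against the tray's back wall; the other things look untouched.

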